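# Stand the picture display on its kickstand

## Task

Swing the kickstand on the back of the picture display fully out to its stop, take the display out of the wooden rack and set it gently on the cork mat, standing on its lower edge and leaning back on the kickstand, with its screen square to the front edge of the mat, which faces you. Leave the battery, the glue stick and the tin where they are.

Things in the scene. Friction and masses are not known exactly. Their poses are not given: they have to be found in the camera images.
- display: Flat picture display, white case 14 mm thick (x), 165 wide (y), 132 tall (z), 0.3 kg, loose; starts upright in the rack. Origin: middle of its underside. -x is the screen side, +x the back with the kickstand, z up. Pinch it across its thickness at the middle of the top edge, at most 20 mm deep: the kickstand's hinge (44 mm long, 8 thick) begins 23 mm below that edge on the back.
- leg (a joint): Opening angle of the kickstand, rad: 0 folded against the back, 0.52 fully out at its stop. Its friction (0.04 N m) keeps it where it is left. Hinge line: along the display's y, at x = +11 mm, z = 105 mm in the display's frame. Opening swings the leg's free end away from the back and up.
- leg_tab (a point): Middle of the pull tab on the kickstand's leg (aluminium plate 40 x 100 x 5 mm hanging from the hinge). The tab is 12 mm wide (display's y), 12 tall and stands 25 mm out of the leg; this point lies 74 mm down the leg from the hinge line, 18 mm out from the leg's middle plane. Pinch it across its width, fingers coming from the back side, slanting down to the display about 40 degrees off vertical.
- leg_foot (a point): Centre of the rubber foot bar (radius 3 mm, 42 wide) at the leg's free end, 100 mm from the hinge line. Standing on a flat surface with the leg fully out, the display leans back 0.274 rad from upright, on the back edge of its underside (display x = +7 mm, z = 0) and on this foot, 54 mm behind that edge.
- rack: Wooden rack, fixed, base 70 x 190 x 8 mm, origin: centre of its underside, with a 17 mm wide slot along y; the display stands on the base, axes as the rack's. Walls reach 48 mm above the worktop: whole on the screen side (-x); on the back side only a 26 mm post at each end (centres 70 mm from the middle), so the leg swings out between; cheeks at both ends. Lift the display 50 mm to clear it.
- mat: Cork mat, fixed to the worktop, 120 mm (x) by 200 mm (y), 4 mm thick. Origin: centre of its underside. x points away from the robot's side; the edge on the -x side is its front edge.
- glue_stick: Bystander: glue stick standing upright, 27 mm round, 96 mm tall. Origin: centre of its underside.
- battery: Bystander: block battery standing, about 28 x 31 x 47 mm. Origin: centre of its underside.
- clip_tin: Bystander: round tin, 66 mm across, 30 mm tall. Origin: centre of its underside.

How it is judged:
On the way:
1. the kickstand is swung out to its stop (0.47 rad or more) (value of joint leg above 0.47 rad), for 0.2 s.
At the end, for the whole second after the job is handed in: The display rests still on the mat, leg out 0.47 rad or more, leaning back 0.20 to 0.35 rad, its lower edge 0 to 52 mm before and its foot 5 to 60 mm behind the mat's centre, within 25 mm of its centre line, screen to the front edge, square within 0.25 rad (value of joint leg above 0.47 rad and angle between display's own z axis and vertical between 0.2 and 0.35 rad and height (world z) of leg_foot between 0.004 and 0.011 m and height (world z) of display below 0.011 m and x of display in the frame of mat between -0.052 and 0 m and x of leg_foot in the frame of mat between 0.005 and 0.06 m and y of display in the frame of mat between -0.025 and 0.025 m and angle between the y axis of display and the y axis of mat, either way round below 0.25 rad and linear speed of display below 0.02 m/s and angular speed of display below 0.1 rad/s); the robot touches nothing.
It fails at once if the display is dropped or rammed onto the mat (over 30 N) (contact force between display and mat above 30 N).
It fails at once if the glue stick is moved by more than 30 mm (distance of glue_stick from where it was at the start of the episode above 0.03 m).
It fails at once if the battery is moved by more than 30 mm (distance of battery from where it was at the start of the episode above 0.03 m).
It fails at once if the tin is moved by more than 30 mm (distance of clip_tin from where it was at the start of the episode above 0.03 m).
It also fails if it takes over 54 s, if anything falls off the work surface, if the arm or the gripper's body presses on something with over 40 N, if the wrist force passes 120 N, or if a joint passes its speed limit or range.

## Robot

A 6-joint arm with a two-finger parallel gripper is mounted at the origin on a cart in front of the work surface, level with it; the furniture and walls round the work are solid. World frame = base frame: x ahead of the robot, y to its left, z up, the work surface at z = 0. Lengths are in m, angles in rad, forces in N, time in s.
With the tool pointing down it reaches from about 0.275 to 0.875 m from the base axis. Payload 12.5 kg.
Tool frame: the origin (TCP) lies on the centre line of the jaws, within the pads' length; the fingertips stand r.finger_overhang ahead of it and the grasp point (between the pads) lies 3 mm ahead of it (r.finger_overhang is the distance from the TCP to the fingertips, in m); z points along the fingers, y is the line along which they close (so a half turn about z gives the same grasp; the last joint's range is limited). The gripper opens to 85 mm and grips with 20 to 120 N. Pads are 22 mm wide; open, the fingers measure 114 mm over their backs; the gripper's body (76 mm by 85 mm) begins 54 mm behind the grasp point. The pads swing forward as they close: fully open they stand 13 mm farther back than shut.
Start: joints at [1.134, 0.351, 1.652, -0, 1.139, -0.085], TCP at [0.189, 0.516, 0.253] pointing down, gripper open.
Joint ranges: [-2.75, 2.75], [-0.79, 2.1], [0.01, 2.65], [-1.57, 4.71], [0.07, 3.14], [-2.87, 2.87]. Speed limits (rad/s): [2.22, 2.22, 2.79, 3.14, 3.14, 3.14].

## Interface

Orientations are given as a unit quaternion [x, y, z, w].
In Python, from cell import r, optics gives the robot as it stands. The module is installed in compiled form; this text tells all that it offers. Calls block until the motion is done:
- r.move_to(position, orientation): joint-space move of the TCP to a pose.
- r.move_linear(position, rot=None, vel=0.15): straight line of the TCP; rot=None keeps the orientation; vel is the mean speed in m/s.
- r.set_joints(angles): joint-space move.
- r.set_gripper(opening, squeeze=None): opening from 0.0 (shut) to 1.0 (fully open); squeeze is the grip in N (None keeps the last); returns when the fingers have stopped.
- r.sleep(seconds).
- r.inverse_kinematics(position, orientation): joint angles nearest the present ones, or None.
- optics.get_image(name): name is "scene" or "top" or "wrist"; returns a dict with "pixels" (384x512x3 uint8, red, green, blue), "depth" (384x512 float32, m along the optical axis (not along the pixel's ray), 0 where there is no reading), "fx", "fy", "cx", "cy" (pixels), "D" ([k1, k2, p1, p2, k3] as OpenCV has them; the pictures are not rectified), "camera_from_world" (4x4, takes a point from world to camera coordinates); the wrist camera has in their place "mount" (4x4, takes a point from camera to tool coordinates, whose origin is the TCP and whose axes are the flange's). Camera axes: x right, y down, z forward; pixel columns grow to the right and rows downward; lengths in m; the calibration is good to about 2 mm. A picture is of the moment at which its call begins: read the wrist's pose just before it.
A pose or a line that the arm cannot do raises r.PlanningError and nothing moves.
- r.hand_in(): hands the job in; it is judged then, once.
Readings, each from a call of its own:
- r.current_t(): time.
- r.current_q(): joint angles.
- r.current_qvel(): joint speeds.
- r.current_effort(): joint torques, N m.
- r.current_tool_pos(): TCP position.
- r.current_ee_rot(): TCP orientation.
- r.current_contact_force(): force on the tool from outside, world axes, zero at the start.
- r.current_torque(): the same for the moment, N m.
- r.current_opening(): opening from 0.0 (shut) to 1.0 (fully open).
- r.current_finger_force(): force on a finger pad.
Only numpy, scipy, OpenCV 4.12 (cv2) and the standard library are available. Lean on these libraries where they do the work, as an engineer would, in place of code of your own. Each camera call takes 0.05 s, during which the arm holds its last target. There are 200 camera calls.

## Working session

There is one attempt and no reset: what is moved stays moved. The work goes in short steps, each a Python script; the robot and the scene stay as the last script left them, time stands still between calls to the robot, and variables do not carry over. Pictures are saved under pics/ and viewed, at most 10 in all, crops included, and the job is handed in when it is done.

```bash
mkdir -p pics; cat > h.py <<'E'
import numpy as np, cv2
from cell import r, optics
from scipy.spatial.transform import Rotation as R
def grab(n):
    if n=="wrist": p=np.array(r.current_tool_pos()); q=r.current_ee_rot()
    im=optics.get_image(n)
    if n=="wrist":
        T=np.eye(4);T[:3,:3]=R.from_quat(q).as_matrix();T[:3,3]=p
        im["W"]=T@im["mount"]
    else: im["W"]=np.linalg.inv(im["camera_from_world"])
    return im
def cloud(im):
    K=np.array([[im["fx"],0,im["cx"]],[0,im["fy"],im["cy"]],[0,0,1]])
    h,w=im["depth"].shape
    uv=np.stack(np.meshgrid(np.arange(w),np.arange(h)),-1).reshape(-1,1,2).astype(float)
    n=cv2.undistortPoints(uv,K,np.array(im["D"])).reshape(h,w,2)
    d=im["depth"][...,None]
    P=np.concatenate([n*d,d],-1)@im["W"][:3,:3].T+im["W"][:3,3]
    P[im["depth"]==0]=np.nan
    return P
def save(im,f,s=1.5):
    cv2.imwrite("pics/"+f,cv2.resize(im["pixels"][...,::-1],None,fx=s,fy=s))
E
python3 - <<'E'
from h import *
for n in("scene","top"):
    im=grab(n);save(im,n+"0.png");P=cloud(im);np.save(n+".npy",P);print(n,im["W"].round(3).tolist())
print(r.finger_overhang,r.current_t(),r.current_ee_rot())
E
```

```text
scene [[0.632, -0.463, 0.622, -0.115], [-0.775, -0.365, 0.515, -0.518], [-0.012, -0.807, -0.59, 0.675], [0.0, 0.0, 0.0, 1.0]]
top [[0.208, -0.955, 0.212, 0.328], [-0.978, -0.204, 0.042, -0.029], [0.003, -0.216, -0.976, 0.979], [0.0, 0.0, 0.0, 1.0]]
0.022 0.1 [ 1.74965009e-01  9.84574527e-01 -4.80753885e-04 -1.21379902e-04]
```

View pics/scene0.png

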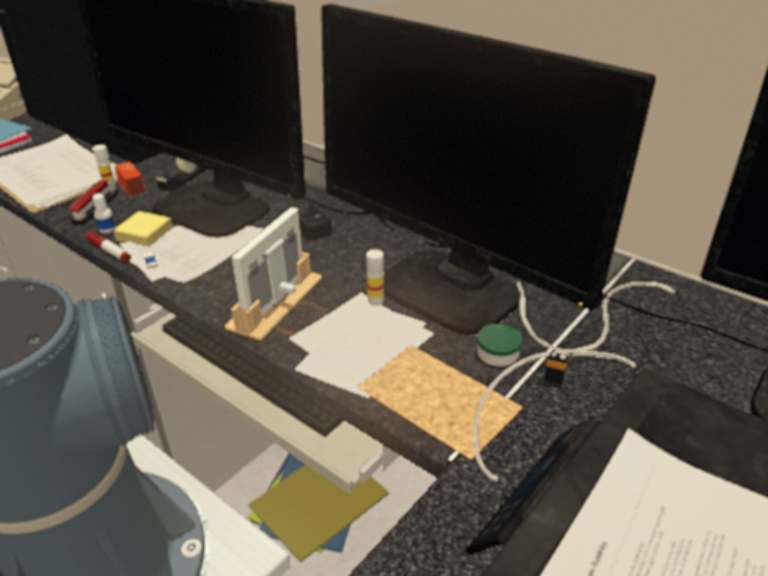

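View pics/top0.png

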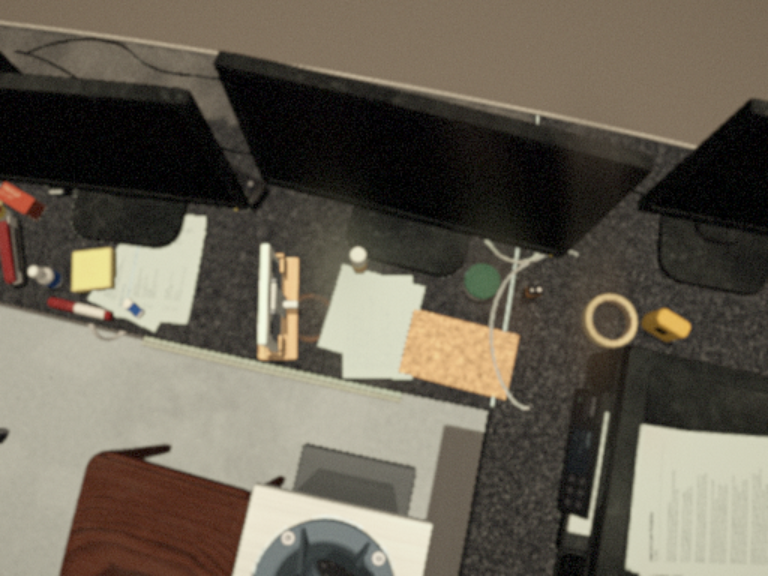

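The top view shows the rack and display at about (275,305), with the back and tab (290,305) facing right (-y). The mat is at (460,355), the glue stick at (358,258), the tin at (482,282) and the battery at (533,292). Monitors overhang at the far side.

```bash
python3 - <<'E'
from h import *
P=np.load("top.npy")
def reg(x0,y0,x1,y1): return P[int(y0/1.5):int(y1/1.5),int(x0/1.5):int(x1/1.5)].reshape(-1,3)
Q=reg(240,225,330,380); 
T=Q[(Q[:,2]>.125)&(Q[:,2]<.16)]
print("top edge",len(T),np.median(T[:,2]))
def box(A):
    (c,s,a)=cv2.minAreaRect(A[:,:2].astype(np.float32)); print(c,s,a); print(cv2.boxPoints((c,s,a)).round(4).tolist())
box(T)
# rack base points z ~8mm, posts
B=Q[(Q[:,2]>.04)&(Q[:,2]<.055)];print("posts",len(B));print(B.round(3)[::max(1,len(B)//40)].tolist())
im=optics.get_image("top");px=im["pixels"].astype(int)
def msk(x0,y0,x1,y1):
    m=np.zeros(px.shape[:2],bool);m[int(y0/1.5):int(y1/1.5),int(x0/1.5):int(x1/1.5)]=1;return m
m=msk(380,295,540,410)&(px[...,0]-px[...,2]>60)
M=P[m];M=M[~np.isnan(M[:,0])];print("mat",len(M),np.median(M[:,2]),np.mean(M,0));box(M)
# rack wood
m=msk(245,235,310,375)&(px[...,0]-px[...,2]>50);W=P[m];W=W[W[:,2]<.03];print("rackbase",len(W),np.median(W[:,2]));box(W)
for n,(u,v) in dict(glue=(358,252),tin=(482,282),batt=(533,291)).items(): 
    A=reg(u-6,v-6,u+7,v+7);print(n,np.nanmedian(A,0).round(3))
# monitor low points near
m=P[:int(260/1.5)].reshape(-1,3);m=m[(m[:,2]>.08)&(m[:,1]>-.35)&(m[:,1]<.35)]
for y in np.arange(-.35,.35,.1):
    k=m[abs(m[:,1]-y)<.05]; 
    if len(k): i=np.argmin(k[:,0]);print("mon",y,k[i].round(3),k[:,2].min().round(3))
# tab area
for s in range(250,330,6):
    for_v=[tuple(P[int(v/1.5),int(s/1.5)].round(3)) for v in (290,304,312)];print(s,for_v)
E
```

```text
top edge 455 0.13923185004752348
(0.4616203308105469, 0.19102191925048828) (0.16444119811058044, 0.014969540759921074) 12.78126049041748
[[0.3797999918460846, 0.1800999939441681], [0.3831000030040741, 0.1655000001192093], [0.5435000061988831, 0.20190000534057617], [0.5400999784469604, 0.21649999916553497]]
posts 203
[[0.552, 0.21, 0.045], [0.549, 0.209, 0.047], [0.553, 0.197, 0.041], [0.545, 0.199, 0.049], [0.54, 0.202, 0.044], [0.537, 0.197, 0.049], [0.531, 0.199, 0.048], [0.529, 0.196, 0.047], [0.529, 0.191, 0.041], [0.521, 0.194, 0.046], [0.51, 0.194, 0.045], [0.5, 0.192, 0.041], [0.484, 0.181, 0.049], [0.471, 0.178, 0.047], [0.47, 0.172, 0.046], [0.472, 0.159, 0.047], [0.467, 0.175, 0.045], [0.469, 0.161, 0.046], [0.464, 0.174, 0.046], [0.467, 0.161, 0.046], [0.461, 0.173, 0.046], [0.465, 0.161, 0.042], [0.456, 0.175, 0.045], [0.448, 0.173, 0.045], [0.436, 0.177, 0.046], [0.423, 0.175, 0.042], [0.409, 0.172, 0.054], [0.405, 0.17, 0.043], [0.403, 0.166, 0.047], [0.401, 0.164, 0.044], [0.394, 0.168, 0.051], [0.393, 0.161, 0.05], [0.382, 0.185, 0.05], [0.38, 0.185, 0.047], [0.385, 0
[... 3073 characters left out ...]
.float64(0.144), np.float64(-0.001)), (np.float64(0.483), np.float64(0.138), np.float64(0.0)), (np.float64(0.467), np.float64(0.134), np.float64(-0.001))]
316 [(np.float64(0.511), np.float64(0.133), np.float64(0.001)), (np.float64(0.486), np.float64(0.127), np.float64(-0.001)), (np.float64(0.469), np.float64(0.123), np.float64(0.001))]
322 [(np.float64(0.513), np.float64(0.122), np.float64(0.001)), (np.float64(0.487), np.float64(0.116), np.float64(0.004)), (np.float64(0.471), np.float64(0.112), np.float64(0.002))]
328 [(np.float64(0.515), np.float64(0.111), np.float64(0.002)), (np.float64(0.49), np.float64(0.105), np.float64(0.001)), (np.float64(0.474), np.float64(0.101), np.float64(0.002))]
```

```bash
cat >> h.py <<'E'
def rz(a): return R.from_euler("z",a)
yd=np.array([.1604,.0364]);YAW=np.arctan2(yd[1],yd[0])-np.pi/2   # display x heading
D0=np.array([.4616,.1910,.008]); RD=rz(YAW)
MAT=np.array([.4500,-.1522,.004]); YM=np.arctan2(-.0045,.1246)
def rotm(z,y): return R.from_matrix(np.stack([np.cross(y,z),y,z],1))
def tabpose(th,sgn,back=0.,g=(.0365,.033)):   # g: display x,z of grasp pt with leg folded
    h=np.array([.011,.105]);c,s=np.cos(th),np.sin(th)
    M=np.array([[c,-s],[s,c]]); a0=np.array([-np.sin(np.radians(40)),-np.cos(np.radians(40))])
    p=h+M@(np.array(g)-h);a=M@a0
    p=p-(.003+back)*a
    q=RD*rotm(np.array([a[0],0,a[1]]),np.array([0,sgn,0.]))
    return D0+RD.apply([p[0],0,p[1]]),q.as_quat()
TOPZ=.132-.018+.022   # TCP height in display frame
def toppose(O,RR,sgn,dz=0): 
    q=RR*rotm(np.array([0,0,-1.]),np.array([sgn,0.,0]))
    return O+RR.apply([0,0,TOPZ])+[0,0,dz],q.as_quat()
def goal():
    RR=rz(YM)*R.from_euler("y",.274)
    E=MAT+rz(YM).apply([-.022,0,0]); return E-RR.apply([.007,0,0]),RR
E
python3 - <<'E'
from h import *
print(np.degrees([YAW,YM]))
for s in(1,-1):
    for n,p in dict(t0=tabpose(0,s),tb=tabpose(0,s,.07),t1=tabpose(.55,s),tb1=tabpose(.55,s,.09),g=toppose(D0,RD,s),gu=toppose(D0,RD,s,.15),pu=toppose(*goal(),s,.12),pl=toppose(*goal(),s)).items():
        j=r.inverse_kinematics(*p);print(s,n,p[0].round(3),None if j is None else np.round(j,2))
E
```

```text
[-77.21426227  -2.06837076]
1 t0 [0.47  0.154 0.043] [-0.09  0.71  1.9   0.83  0.97 -0.95]
1 tb [0.48  0.11  0.097] [-0.17  0.62  1.88  0.73  1.09 -0.89]
1 t1 [0.477 0.122 0.068] [ 0.08  0.54  1.93  0.23  0.7  -0.32]
1 tb1 [0.48  0.109 0.157] [ 0.06  0.38  1.89  0.19  0.9  -0.28]
1 g [0.462 0.191 0.144] [ 0.3   0.41  1.88 -0.    0.85  1.65]
1 gu [0.462 0.191 0.294] [ 0.3   0.22  1.73 -0.    1.2   1.65]
1 pu [ 0.458 -0.152  0.257] [-0.37  0.35  1.67 -0.09  1.38 -0.31]
1 pl [ 0.458 -0.152  0.137] [-0.37  0.51  1.77 -0.1   1.13 -0.28]
-1 t0 [0.47  0.154 0.043] [-0.09  0.71  1.9   0.83  0.97  2.19]
-1 tb [0.48  0.11  0.097] [-0.17  0.62  1.88  0.73  1.09  2.25]
-1 t1 [0.477 0.122 0.068] [0.08 0.54 1.93 0.23 0.7  2.82]
-1 tb1 [0.48  0.109 0.157] [0.06 0.38 1.89 0.19 0.9  2.86]
-1 g [0.462 0.191 0.144] [ 0.3   0.41  1.88 -0.    0.85 -1.49]
-1 gu [0.462 0.191 0.294] [ 0.3   0.22  1.73 -0.    1.2  -1.49]
-1 pu [ 0.458 -0.152  0.257] [-0.37  0.35  1.67 -0.09  1.38  2.83]
-1 pl [ 0.458 -0.152  0.137] [-0.37  0.51  1.77 -0.1   1.13  2.86]
```

```bash
python3 - <<'E'
from h import *
p,q=tabpose(0,1,.07)
r.move_to(p+[0,-.03,.15],q); r.set_gripper(.4,30)
r.move_linear(p,q,.2)
im=grab("wrist");save(im,"w1.png");
print(r.current_t(),r.current_contact_force())
E
```

```text
3.5583 [-0.10267739 -0.14006868 -0.14527317]
```

View pics/w1.png

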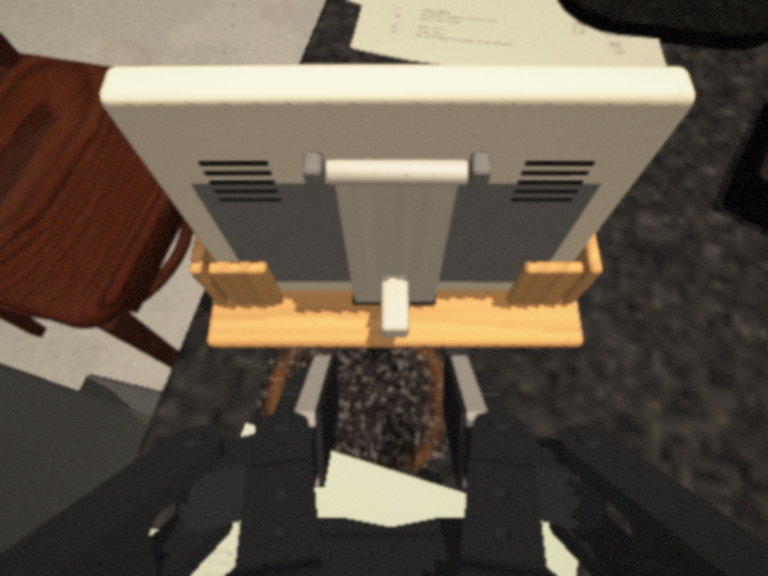

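The tab (396,305) is centred between the fingers (gap centre about 393) and the display is square to the tool, so I'll go in and pull.

```bash
python3 - <<'E'
from h import *
r.move_linear(*tabpose(0,1),.08)
print("in",r.current_contact_force().__repr__())
r.set_gripper(0.0,30)
print("open",r.current_opening(),r.current_finger_force(),r.current_contact_force())
for th in np.linspace(.08,.56,7):
    r.move_linear(*tabpose(th,1),.06); print(th.round(2),np.round(r.current_contact_force(),1),r.current_opening())
im=grab("wrist");save(im,"w2.png");print(r.current_t())
E
```

```text
in array([-0.21761655, -0.18097517, -0.25157206])
open 0.12813168440226375 32.75586247444153 [ 1.56662587 -0.2379768   2.05321803]
0.08 [-0.1 -0.4 -2.4] 0.13275649635802758
0.16 [ 1.   0.5 -0.7] 0.12971350299772222
0.24 [ 2.5  1.2 -0.5] 0.13167109796561655
0.32 [1.  0.9 0.2] 0.1310469128444789
0.4 [1.3 0.7 0.1] 0.1307800418369144
0.48 [ 1.2 -0.1  0.1] 0.12905739607184458
0.56 [ 2.4  8.4 -5.5] 0.13137523974400792
6.7
```

View pics/w2.png

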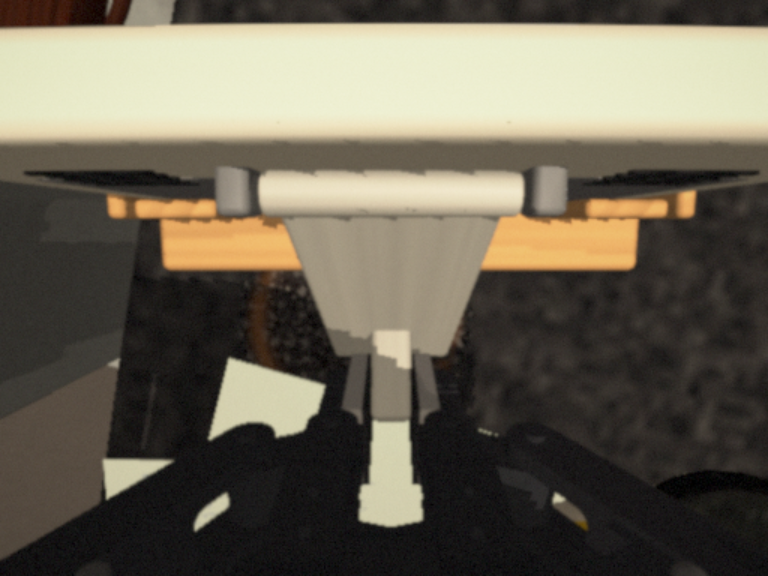

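The leg is at its stop: about 10 N of resistance, and the picture shows it swung out between the posts. Next I'll release and go over the top edge.

```bash
python3 - <<'E'
from h import *
r.set_gripper(.4,30)
p,q=tabpose(.56,1,.1); r.move_linear(p,q,.15)
g,qg=toppose(D0,RD,1,.12)
r.move_to(g+[0,0,.03],qg); r.set_gripper(.55,40)
im=grab("wrist");save(im,"w3.png");P=cloud(im).reshape(-1,3)
T=P[(P[:,2]>.128)&(P[:,2]<.155)&(np.hypot(P[:,0]-.4616,P[:,1]-.191)<.1)]
b=cv2.minAreaRect(T[:,:2].astype(np.float32));print(len(T),np.median(T[:,2]),b)
L=RD.inv().apply(T-D0);print(np.percentile(L,[1,50,99],axis=0).round(4))
A=RD.inv().apply(P-D0);A=A[(abs(A[:,1])<.018)&(A[:,0]>.02)&(A[:,0]<.09)&(A[:,2]>.02)];print(len(A),A[np.argsort(A[:,0])][::max(1,len(A)//12)].round(3).tolist())
print(r.current_t(),np.round(r.current_contact_force(),1))
E
```

```text
2879 0.13899168541372892 ((0.46078920364379883, 0.1891631782054901), (0.16388697922229767, 0.014514696784317493), 12.826957702636719)
[[-0.0055 -0.0806  0.1233]
 [ 0.0019  0.0081  0.131 ]
 [ 0.0087  0.0791  0.1328]]
15803 [[0.02, 0.016, 0.329], [0.023, 0.016, 0.352], [0.025, 0.009, 0.281], [0.028, 0.009, 0.3], [0.034, 0.006, 0.283], [0.041, 0.002, 0.319], [0.045, 0.01, 0.324], [0.047, 0.006, 0.333], [0.049, 0.001, 0.34], [0.051, 0.011, 0.332], [0.053, 0.011, 0.337], [0.056, 0.01, 0.337], [0.074, -0.002, 0.053]]
9.875 [ 0.4 -0.2  0.4]
```

View pics/w3.png

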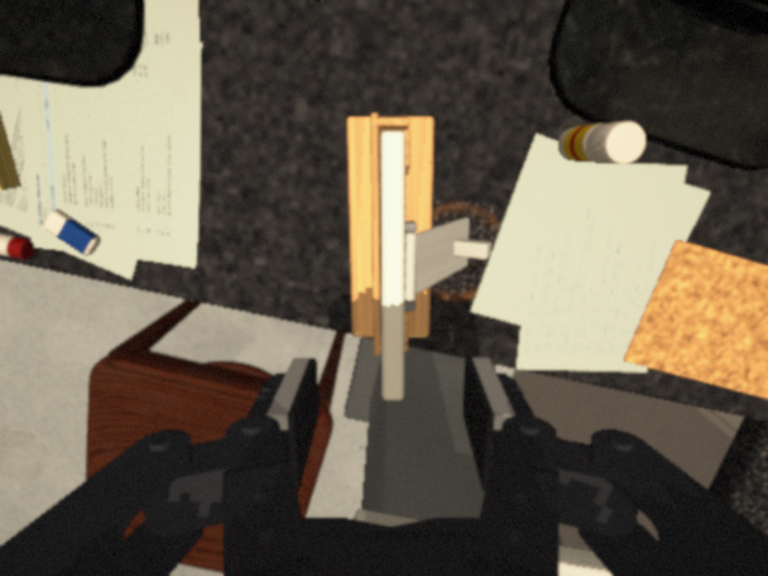

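The display is centred between the fingers at (393,260) and the leg is out. Now I'll grasp, lift and carry it over the mat.

```bash
sed -i 's/D0=np.array(\[.4616,.1910,.008\])/D0=np.array([.4610,.1896,.008])/' h.py; python3 - <<'E'
from h import *
g,qg=toppose(D0,RD,1); r.move_linear(g,qg,.12)
f0=np.array(r.current_contact_force())
r.set_gripper(0.0,50); print(r.current_opening(),r.current_finger_force(),np.round(f0,1),np.round(r.current_contact_force(),1))
r.move_linear(g+[0,0,.07],qg,.05); r.move_linear(g+[0,0,.16],qg,.12)
print("lift",np.round(r.current_contact_force(),1),r.current_opening())
p,q=toppose(*goal(),1,.10); r.move_to(p+[0,0,.06],q); r.move_linear(p,q,.12)
print(r.current_t(),r.current_opening(),np.round(r.current_contact_force(),1))
im=grab("scene");c=im["pixels"][150:330,190:400];cv2.imwrite("pics/s4.png",cv2.resize(c[...,::-1],None,fx=3,fy=3))
P=cloud(im);np.save("s4.npy",P)
im=grab("top");save(im,"t4.png")
E
```

```text
0.14937389550760866 49.72383677959442 [ 0.3  0.2 -0.1] [-1.7  0.1  5.4]
lift [-0.3 -0.9 -2.2] 0.15127059794946432
16.475 0.15014699848398777 [ 0.3  0.2 -2.3]
```

View pics/s4.png

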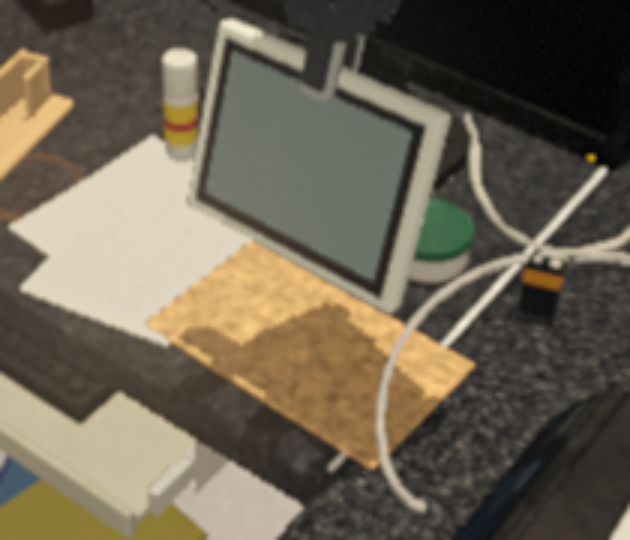

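The display hangs level above the mat, with its screen towards the front edge. I'll check the mat corners (crop 255,245 / 475,365 / 378,465 / 150,325) and the screen plane numerically.

```bash
python3 - <<'E'
from h import *
P=np.load("s4.npy");S=np.load("scene.npy")
f=lambda A,u,v:np.nanmedian(A[int(150+v/3)-1:int(150+v/3)+2,int(190+u/3)-1:int(190+u/3)+2].reshape(-1,3),0)
c=[f(S,257,249),f(S,470,365),f(S,377,460),f(S,156,325)]
print(np.round(c,3).tolist());print("centre",np.mean(c,0))
d=[c[0]-c[1],c[3]-c[2]];print("y-axis yaw deg",[np.degrees(np.arctan2(-k[0],k[1])) for k in d],"x-axis",[np.degrees(np.arctan2(k[1],k[0])) for k in (c[0]-c[3],c[1]-c[2])])
O,RR=goal();O=O+[0,0,.1]
m=np.array([f(P,u,v) for u,v in[(240,70),(290,80),(390,130),(390,180),(370,250),(300,200),(220,180),(260,150),(330,160)]])
L=RR.inv().apply(m-O);print("screen in display frame (x should be -7mm)\n",L.round(4))
A=np.c_[L[:,1:],np.ones(len(L))];print(np.linalg.lstsq(A,L[:,0],rcond=None)[0])
k=np.array([f(P,192,200),f(P,392,305)]);print("bottom corners",RR.inv().apply(k-O).round(4).tolist())
T=np.load("top.npy");t=lambda u,v:np.nanmedian(T[int(v/1.5)-1:int(v/1.5)+2,int(u/1.5)-1:int(u/1.5)+2].reshape(-1,3),0)
c=[t(417,313),t(517,335),t(502,394),t(403,369)];print("top corners",np.round(c,3).tolist(),np.mean(c,0))
E
```

```text
[[0.508, -0.063, 0.005], [0.504, -0.248, 0.004], [0.394, -0.245, 0.002], [0.4, -0.057, 0.005]]
centre [ 0.45134678 -0.15316193  0.00378559]
y-axis yaw deg [np.float64(-1.4263037059476982), np.float64(-1.6525605587949896)] x-axis [np.float64(-3.506164780773094), np.float64(-1.9826829067457972)]
screen in display frame (x should be -7mm)
 [[-0.0059  0.0595  0.108 ]
 [-0.0064  0.023   0.1165]
 [-0.0067 -0.0532  0.1131]
 [-0.0059 -0.0606  0.083 ]
 [-0.0059 -0.0583  0.0356]
 [-0.0061 -0.0036  0.046 ]
 [-0.0068  0.0576  0.0294]
 [-0.0063  0.034   0.0633]
 [-0.0066 -0.018   0.0796]]
[-0.00127063 -0.00105235 -0.006208  ]
bottom corners [[-0.0062, 0.0778, 0.0071], [-0.0044, -0.0801, 0.0085]]
top corners [[0.508, -0.061, 0.003], [0.504, -0.248, 0.002], [0.394, -0.238, 0.002], [0.4, -0.055, 0.003]] [ 0.45170964 -0.15078254  0.00279694]
```

The pose is right within about 1 mm. Now I'll lower it, sensing force.

```bash
python3 - <<'E'
from h import *
p,q=toppose(*goal(),1)
r.move_linear(p+[0,0,.012],q,.06); r.sleep(.3)
f0=np.array(r.current_contact_force())
for h in np.arange(.011,-.006,-.001):
    r.move_linear(p+[0,0,h],q,.02); f=np.array(r.current_contact_force())-f0
    if f[2]>1.2: r.sleep(.15); f=np.array(r.current_contact_force())-f0
    if f[2]>1.8: break
print(h,f.round(2),np.round(r.current_torque(),2),r.current_t())
im=grab("scene");c=im["pixels"][150:330,190:400];cv2.imwrite("pics/s5.png",cv2.resize(c[...,::-1],None,fx=3,fy=3))
E
```

```text
-1.0408340855860843e-17 [-1.16 -0.81  8.7 ] [ 0.1   0.23 -0.08] 21.9417
```

View pics/s5.png

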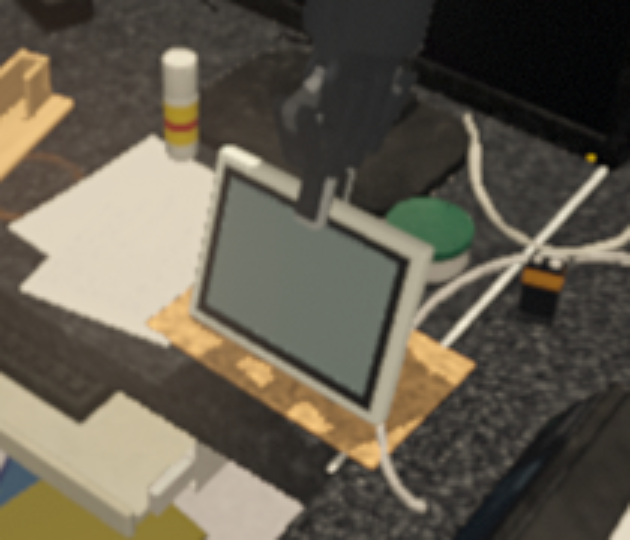

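It touched down at the nominal height with 8.7 N and stands on the mat. I'll release and retreat along the tool axis.

```bash
python3 - <<'E'
from h import *
p,q=toppose(*goal(),1)
r.set_gripper(.45); r.sleep(.2)
r.move_linear(np.array(r.current_tool_pos())-R.from_quat(q).apply([0,0,.1]),q,.08)
r.move_linear(np.array(r.current_tool_pos())+[-.1,0,.06],q,.15); r.sleep(.5)
im=grab("scene");c=im["pixels"][150:330,190:400];cv2.imwrite("pics/s6.png",cv2.resize(c[...,::-1],None,fx=3,fy=3))
P=cloud(im);f=lambda A,u,v:np.nanmedian(A[int(150+v/3)-1:int(150+v/3)+2,int(190+u/3)-1:int(190+u/3)+2].reshape(-1,3),0)
O,RR=goal()
m=np.array([f(P,u,v) for u,v in[(240,200),(290,215),(370,260),(380,300),(360,370),(300,310),(220,280),(260,260),(330,280)]])
L=RR.inv().apply(m-O);print(L.round(4).tolist(),np.linalg.lstsq(np.c_[L[:,1:],np.ones(len(L))],L[:,0],rcond=None)[0])
print(r.current_t())
E
```

```text
[[-0.0067, 0.057, 0.1056], [-0.007, 0.0181, 0.1134], [-0.0063, -0.0465, 0.111], [-0.0058, -0.0601, 0.087], [-0.006, -0.0599, 0.0343], [-0.0068, -0.0079, 0.0509], [-0.0065, 0.0605, 0.0401], [-0.0069, 0.0326, 0.0714], [-0.0057, -0.0225, 0.0824]] [-0.00722192 -0.00246484 -0.00624934]
25.4333
```

View pics/s6.png

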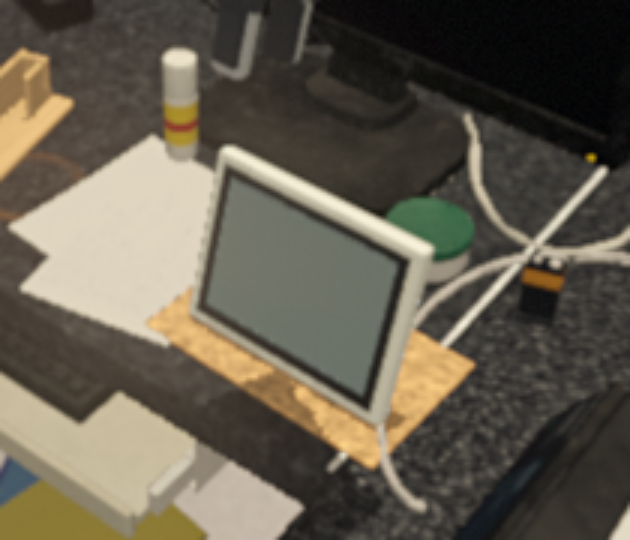

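The display stands free, tilted and placed within a few mrad and about 1 mm of the target, and nothing else has moved.

```bash
python3 -c "
from h import *
print(r.hand_in())"
```

```text
the job is handed in; nothing more can be done
None
```

The job is handed in: the display stands on the cork mat, leaning back on its opened kickstand with the screen to the front edge, and the glue stick, battery and tin were left in place; the interface returned no verdict.

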